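# Load the lip-colour carousel and click it on

## Robot

A 6-joint arm with a two-finger parallel gripper is mounted at the origin on the work surface. World frame = base frame: x ahead of the robot, y to its left, z up, the work surface at z = 0. Lengths are in m, angles in rad, forces in N, time in s.
With the tool pointing down it reaches from about 0.325 to 0.9 m from the base axis. Payload 3.5 kg.
Tool frame: the origin (TCP) lies on the mounting face of the last link; the fingertips stand 173 mm ahead of it and the grasp point (between the pads) lies 155 mm ahead of it; z points along the fingers, y is the direction in which the jaws open and shut (so a half turn about z gives the same grasp; the last joint's range is limited). The gripper opens to 85 mm and grips with 20 to 120 N. Pads are 22 mm wide; open, the fingers measure 114 mm over their backs; the gripper's body (76 mm by 85 mm) begins 54 mm behind the grasp point. The pads swing forward as they close: fully open they stand 13 mm farther back than shut.
Start: joints at [1.029, 0.276, -0.026, 1.268, 0, 1.467], TCP at [0.266, 0.566, 0.405] pointing down, gripper open.
Joint ranges: [-3.12, 3.12], [-0.85, 1.88], [-1.08, 1.24], [-1.95, 2.15], [-1.57, 1.53], [-3.14, 3.14]. Speed limits (rad/s): [2.57, 2.57, 3.14, 3.14, 3.14, 3.14].

## Interface

Orientations are given as a unit quaternion [w, x, y, z].
In Python, from plant import read_state, get_image, camera_model, job_done gives the robot as it stands. The module is installed in compiled form; this text tells all that it offers.
- The arm moves only by the tool carry_out, never from a script. Its argument "deltas" is a list of rows, each a list of 2 entries, a list of its own where there are three numbers: the shift along the tool's x, y, z in m, then the turn about the tool's z in rad. In form: [[[tx, ty, tz], turn], ...]. A call has 1 to 10 rows; each row shifts and turns the commanded pose from where the row before left it, along the tool's axes as they then stand; what a row does not reach is not made up. A row lasts 1/10 s, in which the tool goes at most 50 mm and 8.59 degrees, less where a joint would pass 70% of its speed; a pose out of reach is approached as far as the arm can. A call with a gripper value outside its range is refused whole. "gripper" is the finger opening in m, from 0 to 0.0854, set as the call begins (left out, the last holds). The fingers move at their own pace and stop on an object; "newtons" is the grip in N (left out, the last holds). Time passes only in rows, so rows that do not move let the fingers close. It gives the time, the measured TCP pose, the force and the opening at its end, in the units of the state.
- read_state(): the state, without advancing time (a new reading comes with each control period).
- get_image(name): name is "scene" or "side" or "wrist"; returns (picture, depth): 480x640x3 uint8, red, green, blue; 480x640 float32, m along the optical axis (not along the pixel's ray), 0 where there is no reading.
- camera_model(name): a dict with "camera_matrix" (3x3 intrinsics, pixels), "dist_coeffs" ([k1, k2, p1, p2, k3] as OpenCV has them; the pictures are not rectified), "position" and "rotation" of the camera in the world; the wrist camera has in their place "T_tool_cam" (4x4, takes a point from camera to tool coordinates, whose origin is the TCP and whose axes are the flange's). Camera axes: x right, y down, z forward; pixel columns grow to the right and rows downward; lengths in m; the calibration is good to about 2 mm. A picture is of the moment at which its call begins: read the wrist's pose just before it. camera_model takes no time and is no camera call.
- job_done(): hands the job in, once; it reports no verdict.
The state is a dict: "clock": time; "joint_pos": joint angles; "qvel": joint speeds; "joint_torque": joint torques, N m; "position": TCP position; "tool_rot": TCP orientation; "force": force on the tool from outside, world axes, zero at the start; "torque": the same for the moment, N m; "opening": finger opening in m.
Only numpy, scipy, OpenCV 4.12 (cv2) and the standard library are available. Lean on these libraries where they do the work, as an engineer would, in place of code of your own. Each camera call takes 0.05 s, during which the arm holds its last target.

## Task

Stand the slim metal-and-black lip-colour tube in the open slotted arm that points at the pointer on the cosmetics carousel's foot: feel along the slot for the cup's hole, and press the tube gently down past its sprung pads until it is fully home. Then turn the carousel one click anticlockwise (seen from above), so that the empty arm next to it comes to the pointer, and let go. Treat the carousel gently, turn it only when the tube is home, one click and no further, and leave the other things on the vanity standing where they are.

Things in the scene. Friction and masses are not known exactly. Their poses are not given: they have to be found in the camera images.
- tube: the lip-colour tube: a straight cylinder 20 mm in diameter and 85 mm tall, lower half bare aluminium, upper half black, about 35 g, standing upright and loose on the vanity; origin at the centre of its underside, z up along it. Its foot has a 1 mm chamfer. It is the slimmest of the upright things on the vanity.
- carousel: white cosmetics carousel, foot fixed to the vanity. Origin on the wheel's axis at the vanity's surface, z up; -x points to the pointer. The wheel: a tray 264 mm across (top at height 20 mm), a hub of 40 mm radius (cap at height 70) and six radial arms 60 degrees apart, 40 mm wide, tops at height 62, reaching 128 mm from the axis. Four arms hold fixed cosmetics, up to height 102.
- pointer (a point): tip of the steel-tipped pointer that sticks out from the grey foot, below the tray, 165 mm from the wheel's axis, height 9 mm. It marks the loading place and does not turn.
- slot (a point): the slot's outer end in the open arm that starts at the pointer: on the slot's centre line, level with the arm's top (height 62 mm), 99 mm from the wheel's axis. The frame turns with the wheel; x points along the slot to the wheel's axis, z up. The slot is 24 mm wide, 48 mm long (x = 0 to 48 mm), 4 mm deep; in its floor is one round upright hole for the tube.
- slot_floor (a point): middle of the slot's floor, the flat top of a grey sliding block with the hole: 22 mm across, 30 mm deep, on the slot's centre line. The block was left anywhere along its slide, so the hole's axis may lie up to 13 mm from this point towards or away from the wheel's axis. That is not measured: it must be felt or seen. The block holds still against up to 40 N along the slot.
- open_arm_end (a point): end of the open arm, middle of its width, at its top, 128 mm from the axis. The gaps between arms are open from above down to the tray, so closed fingers fit in and can push an arm's side. In the hole, 16 mm below the block's top, two sprung pads stop a tube that is only dropped; a light downward push (a few N, under 10) takes it past them and on to the bottom, 34 mm below the arm's top.
- next_arm (a point): end of the empty arm that is next to come to the pointer, at its top, 128 mm from the axis; at the start it is 60 degrees clockwise (seen from above) of the open arm. It has only a black spot where its hole will be and cannot be loaded now.
- wheel (a joint): turn of the wheel, rad, 0 at the start (give or take 0.03), positive anticlockwise seen from above. Sprung clicks every 1.047 rad (60 degrees): it takes up to about 0.5 N m to push it over half way (0.52), then it snaps on by itself to rest near 1.047. All clicks are alike, forwards and backwards.
- foundation: amber glass make-up bottle with a black cap, 34 mm across, 88 mm tall, standing; origin under its middle. A bystander.
- dropper: blue glass dropper bottle with a rubber bulb, 40 mm across, 110 mm tall, standing; origin under its middle. A bystander.
- brush: wooden-handled kabuki brush standing on its handle, up to 48 mm across, 95 mm tall; origin under its middle. A bystander.
- polish: small clear nail-polish bottle with a black cap, 32 mm across, 72 mm tall, standing; origin under its middle. A bystander.
- dish: shallow white ceramic ring dish, 90 mm across, 22 mm high; origin under its middle. A bystander.
Things that resemble listed ones, but are neither listed nor needed, are in the scene too. What is shaped like the tube but yellow is not meant.

How it is judged:
On the way, in this order (a step that is already met when the one before it is completed fails the run):
1. the tube stands fully home in the open arm's hole while that arm is still at the pointer (z of tube in the frame of slot below -0.0305 m and y of tube in the frame of slot between -0.003 and 0.003 m and x of tube in the frame of slot between 0.008 and 0.042 m and angle between tube's own z axis and vertical below 0.12 rad and value of joint wheel between -0.12 and 0.12 rad), for 0.2 s.
2. the carousel has been turned one click anticlockwise with the tube still home (z of tube in the frame of slot below -0.0305 m and y of tube in the frame of slot between -0.003 and 0.003 m and x of tube in the frame of slot between 0.008 and 0.042 m and angle between tube's own z axis and vertical below 0.12 rad and value of joint wheel between 0.96 and 1.13 rad), for 0.2 s.
At the end, for the whole second after the job is handed in: The tube stands upright (within 0.12 rad) in the open arm's hole with its foot within 3.5 mm of the hole's bottom (at least 30.5 mm below the arm's top) and within 3 mm of the slot's centre line; the wheel rests one click on, between 0.96 and 1.13 rad; the tube is released and all is at rest (all of step 2 and contact force between the fingers and tube below 0.05 N and velocity of joint wheel between -0.05 and 0.05 rad/s and linear speed of tube below 0.02 m/s); the robot touches nothing.
It fails at once if the tube is pressed or dragged against the carousel with more than 35 N in all (the pads' own squeeze, some 9 N, counts too) (contact force between tube and carousel above 35 N).
It fails at once if the fingers press on the carousel with more than 25 N (contact force between the fingers and carousel above 25 N).
It fails at once if the wheel is turned past the one click or backwards (value of joint wheel above 1.4 rad or value of joint wheel below -0.3 rad).
It fails at once if the wheel is turned before the tube is home (value of joint wheel above 0.35 rad and z of tube in the frame of slot above -0.026 m).
It fails at once if a bystander is shifted by more than 30 mm or tipped over (distance of any of foundation, dropper, brush, polish, dish from where it was at the start of the episode above 0.03 m or angle between any of foundation, dropper, brush, polish, dish's own z axis and vertical above 0.5 rad).
It also fails if it takes over 72 s, if anything falls off the work surface, if the arm or the gripper's body presses on something with over 40 N, if the wrist force passes 120 N, or if a joint passes its speed limit or range.

## Working session

There is one attempt and no reset: what is moved stays moved. The work goes in short steps, Python scripts to look and compute and a tool call to move; the robot and the scene stay as the last step left them, time stands still between calls to the robot, and variables do not carry over. Pictures are saved under pics/ and viewed, and the job is handed in when it is done.

Besides the shell and the picture viewer there is one more tool, called after ">>>" as name(argument=value, ...) on one line, values as JSON. carry_out: Moves the arm, as the interface text tells. Its arguments: {"type":"object","properties":{"deltas":{"type":"array","items":{"type":"array"}},"gripper":{"type":"number"},"newtons":{"type":"number"}},"required":["deltas"]}

```bash
mkdir -p pics; ls; cat > h.py <<'E'
import numpy as np,cv2
from plant import *
from scipy.spatial.transform import Rotation as R
def snap(n,tag):
    s=read_state(); im,d=get_image(n); m=camera_model(n)
    K=np.array(m["camera_matrix"]);D=np.array(m["dist_coeffs"],float)
    if n=="wrist":
        q=s["tool_rot"]; T=np.eye(4);T[:3,:3]=R.from_quat([q[1],q[2],q[3],q[0]]).as_matrix();T[:3,3]=s["position"]
        T=T@np.array(m["T_tool_cam"])
    else:
        T=np.eye(4); r=np.array(m["rotation"],float)
        T[:3,:3]=r if r.shape==(3,3) else R.from_quat([r[1],r[2],r[3],r[0]]).as_matrix(); T[:3,3]=m["position"]
    np.savez("pics/%s.npz"%tag,im=im,d=d,K=K,D=D,T=T); cv2.imwrite("pics/%s.png"%tag,im[:,:,::-1])
    return s
class V:
    def __init__(s,tag):
        z=np.load("pics/%s.npz"%tag); s.im,s.d,s.K,s.D,s.T=[z[k] for k in("im","d","K","D","T")]
    def ray(s,u,v):
        p=cv2.undistortPoints(np.array([[[u,v]]],float),s.K,s.D)[0,0]; return np.array([p[0],p[1],1])
    def pt(s,u,v):
        d=s.d[int(v),int(u)]; return s.T[:3,:3]@(s.ray(u,v)*d)+s.T[:3,3]
    def onz(s,u,v,z):
        r=s.T[:3,:3]@s.ray(u,v); o=s.T[:3,3]; return o+r*(z-o[2])/r[2]
    def cloud(s):
        u,v=np.meshgrid(np.arange(640),np.arange(480))
        p=cv2.undistortPoints(np.stack([u,v],-1).reshape(-1,1,2).astype(float),s.K,s.D).reshape(480,640,2)
        c=np.dstack([p,np.ones((480,640))])*s.d[...,None]
        w=c@s.T[:3,:3].T+s.T[:3,3]; w[s.d==0]=np.nan; return w
    def proj(s,P):
        Ti=np.linalg.inv(s.T); return cv2.projectPoints(np.atleast_2d(np.array(P,float)),cv2.Rodrigues(Ti[:3,:3])[0],Ti[:3,3],s.K,s.D)[0][:,0]
E
python3 - <<'E'
from h import *
for n in("scene","side","wrist"): s=snap(n,n+"0"); print(n,camera_model(n))
print(read_state())
E
```

```text
pics
scene {'camera_matrix': array([[433.1014399 ,   0.        , 322.02145639],
       [  0.        , 433.1014399 , 233.92140883],
       [  0.        ,   0.        ,   1.        ]]), 'dist_coeffs': array([-0.01460468,  0.        ,  0.        ,  0.        ,  0.        ]), 'position': array([1.12270707, 0.31636819, 0.86390047]), 'rotation': array([-0.16487816,  0.47229852,  0.82038856, -0.27696916])}
side {'camera_matrix': array([[511.24218024,   0.        , 319.40332839],
       [  0.        , 511.24218024, 233.23771058],
       [  0.        ,   0.        ,   1.        ]]), 'dist_coeffs': array([-0.14286378,  0.        ,  0.        ,  0.        ,  0.        ]), 'position': array([ 0.32674359, -0.76471317,  0.73140332]), 'rotation': array([-0.42128053,  0.89493153, -0.13110098,  0.06657935])}
wrist {'camera_matrix': array([[349.02074191,   0.        , 320.03045003],
       [  0.        , 349.02074191, 243.00401924],
       [  0.        ,   0.        ,   1.        ]]), 'dist_coeffs': array([-0.05874598,  0.        ,  0.        ,  0.        ,  0.        ]), 'T_tool_cam': array([[-6.2485
[... 302 characters left out ...]
      1.00000000e+00]])}
{'clock': 0.15, 'joint_pos': array([ 1.02864659e+00,  2.77014081e-01, -2.75729396e-02,  1.26799860e+00,
       -1.08255346e-05,  1.46742414e+00]), 'qvel': array([-0.00040855, -0.00374003,  0.00298379, -0.00152953,  0.00034997,
       -0.00122735]), 'joint_torque': array([-7.19040036e-04, -4.46057546e+01,  2.95638996e+01,  1.05491560e-02,
       -1.57518198e-04,  2.09131844e-05]), 'position': array([0.2653562 , 0.56553354, 0.40377831]), 'tool_rot': array([-2.78636952e-04,  2.17633000e-01,  9.76030264e-01, -8.50168944e-04]), 'force': array([ 0.0344362 ,  0.83568415, -0.11304295]), 'torque': array([ 0.03409167,  0.01185834, -0.00301319]), 'opening': 0.08539807341513696}
```

View pics/scene0.png

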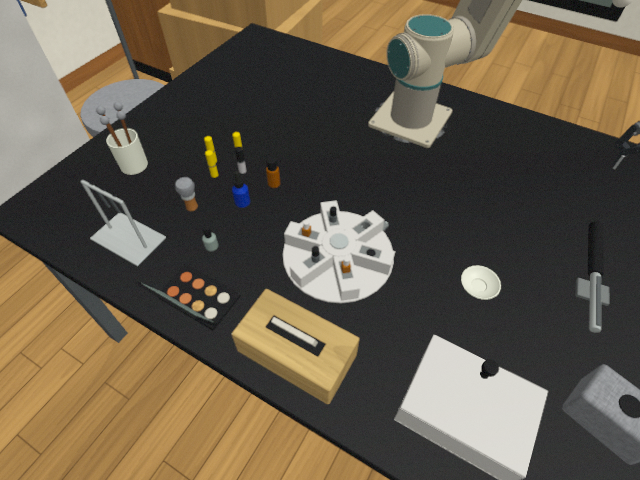

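View pics/side0.png

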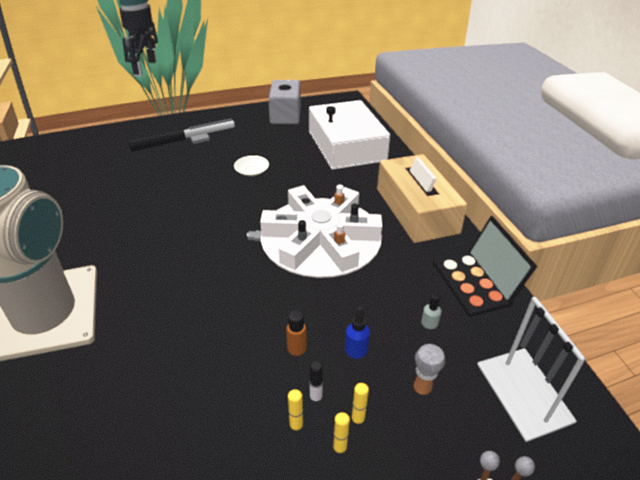

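View pics/wrist0.png

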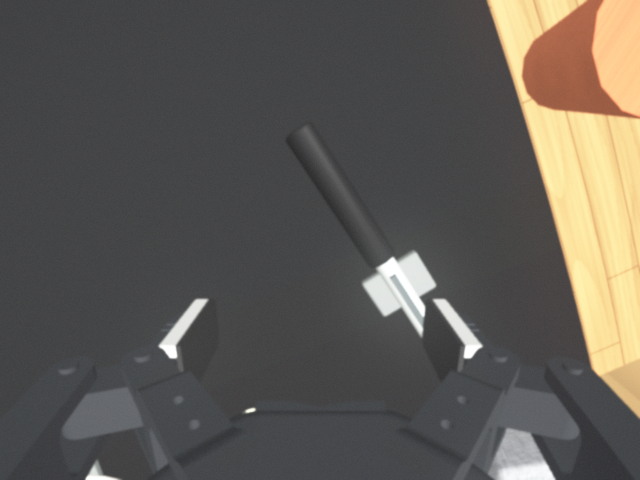

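The target should be the metal-and-black tube at scene (240,160), side (316,382). It could be confused with the yellow tubes at side (295,410), (341,432) and (360,403), the foundation at (296,333) and the dropper at (357,335). Next I'll crop in and measure.

```bash
python3 - <<'E'
from h import *
a=V("side0").im[280:480,250:480]; b=V("scene0").im[180:320,260:420]; b2=V("side0").im[170:280,235:395]; c=V("scene0").im[120:260,170:330]
f=lambda x:cv2.resize(x,(400,300),interpolation=cv2.INTER_CUBIC)
cv2.imwrite("pics/crop.png",np.vstack([np.hstack([f(a),f(c)]),np.hstack([f(b),f(b2)])])[:,:,::-1])
for n in("scene0","side0"):
    v=V(n);W=v.cloud()
    # blobs on table: cluster by height>0.03
    m=((W[...,2]>0.015)&(W[...,2]<0.13)&(W[...,0]>0.2)&(W[...,0]<0.95)&(abs(W[...,1])<0.75)).astype(np.uint8)
    k,l,st,ce=cv2.connectedComponentsWithStats(m)
    for i in range(1,k):
        if st[i,4]<60: continue
        P=W[l==i]; c=v.im[l==i].mean(0).astype(int)
        print(n,ce[i].round(),st[i,4],"lo",P.min(0).round(3),"hi",P.max(0).round(3),c)
E
```

```text
scene0 [126. 149.] 1177 lo [ 0.56  -0.641  0.015] hi [ 0.641 -0.555  0.13 ] [165 164 147]
scene0 [239. 151.] 267 lo [ 0.408 -0.365  0.015] hi [ 0.473 -0.305  0.089] [104  95  37]
scene0 [211. 155.] 284 lo [ 0.463 -0.42   0.015] hi [ 0.525 -0.361  0.087] [176 154   2]
scene0 [273. 171.] 292 lo [ 0.445 -0.225  0.016] hi [ 0.474 -0.193  0.091] [77 49 18]
scene0 [240. 190.] 369 lo [ 0.538 -0.267  0.015] hi [ 0.577 -0.224  0.113] [ 21  40 101]
scene0 [186. 191.] 412 lo [ 0.618 -0.37   0.016] hi [ 0.661 -0.328  0.096] [120 115 109]
scene0 [100. 210.] 126 lo [ 0.794 -0.484  0.015] hi [ 0.804 -0.473  0.13 ] [123 127 123]
scene0 [338. 254.] 8345 lo [ 0.452 -0.069  0.015] hi [0.717 0.189 0.106] [188 186 179]
scene0 [136. 229.] 130 lo [ 0.794 -0.365  0.018] hi [ 0.803 -0.354  0.13 ] [135 140 136]
scene0 [209. 237.] 228 lo [ 0.694 -0.243  0.015] hi [ 0.727 -0.208  0.074] [83 92 87]
scene0 [595. 275.] 1371 lo [0.2   0.566 0.015] hi [0.488 0.637 0.04 ] [71 73 72]
scene0 [481. 280.] 430 lo [0.448 0.333 0.015] hi [0.538 0.422 0.026] [208 210 193]
scene0 [176. 303.] 537 lo [ 0.871 -0.24   0.015] hi [
[... 1305 characters left out ...]
2 74]
side0 [428. 365.] 994 lo [ 0.614 -0.377  0.015] hi [ 0.66  -0.332  0.097] [146 137 137]
side0 [538. 356.] 120 lo [ 0.784 -0.425  0.088] hi [ 0.792 -0.415  0.13 ] [74 75 78]
side0 [316. 378.] 418 lo [ 0.453 -0.328  0.015] hi [ 0.473 -0.309  0.088] [69 66 68]
side0 [552. 373.] 132 lo [ 0.784 -0.461  0.089] hi [ 0.793 -0.449  0.13 ] [74 75 77]
side0 [559. 397.] 266 lo [ 0.795 -0.484  0.015] hi [ 0.803 -0.475  0.13 ] [147 147 147]
side0 [360. 401.] 440 lo [ 0.504 -0.387  0.015] hi [ 0.525 -0.367  0.089] [209 183  69]
side0 [295. 407.] 442 lo [ 0.408 -0.37   0.015] hi [ 0.428 -0.349  0.088] [210 184  70]
side0 [341. 430.] 422 lo [ 0.462 -0.425  0.015] hi [ 0.481 -0.405  0.089] [214 188  71]
```

View pics/crop.png

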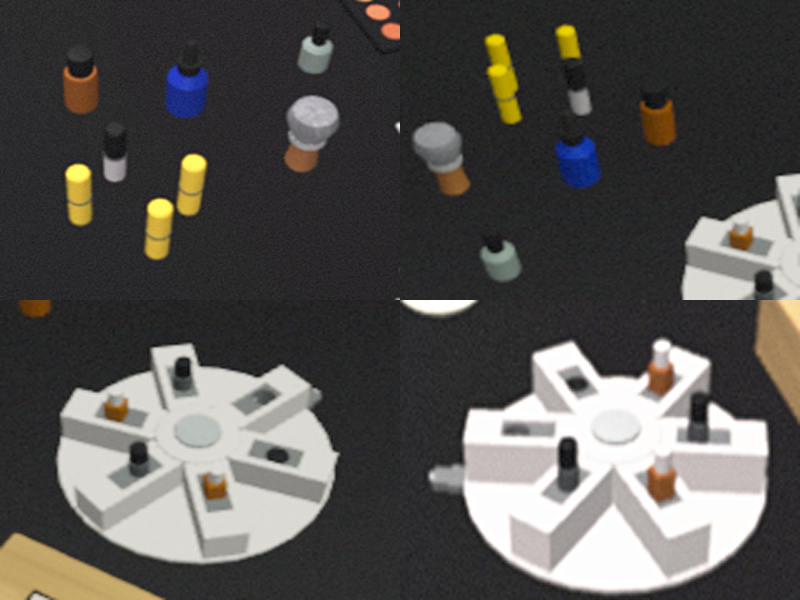

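```bash
python3 - <<'E'
from h import *
from scipy.optimize import least_squares
for n in("scene0","side0"):
    v=V(n);W=v.cloud()
    dd=np.hypot(W[...,0]-.585,W[...,1]-.058)<.15
    P=W[dd&(W[...,2]>0.012)]
    h=np.hypot
    # tray edge by outer hull
    H=cv2.convexHull(P[:,:2].astype(np.float32))[:,0]
    T=P[(P[:,2]<.035)]
    Hh=cv2.convexHull(T[:,:2].astype(np.float32))[:,0]
    r=least_squares(lambda q:np.hypot(Hh[:,0]-q[0],Hh[:,1]-q[1])-q[2],[.585,.058,.132],loss="soft_l1",f_scale=.001).x
    print(n,"tray",r)
    A=W[dd&(abs(W[...,2]-.064)<.005)]
    c=r[:2]; q=A[:,:2]-c; rr=h(*q.T); k=rr>.06; 
    z=np.exp(6j*np.arctan2(q[k,1],q[k,0])).mean(); print("arm phase deg mod60",np.degrees(np.angle(z))/6, A[:,2].mean())
    print("proj next/open candidates")
v=V("side0")
print(v.onz(250,236,.009),V("scene0").onz(387,226,.009))
E
```

```text
scene0 tray [0.58498029 0.05875943 0.13096958]
arm phase deg mod60 -19.353592897087612 0.06261384931246673
proj next/open candidates
side0 tray [0.58549414 0.05716943 0.13214634]
arm phase deg mod60 -20.59825120598507 0.062171973582355745
proj next/open candidates
[0.43758142 0.10553877 0.009     ] [0.44332586 0.1233758  0.009     ]
```

```bash
cat >> h.py <<'E'
def go(x,y,z,yaw=None):
    s=read_state();q=s["tool_rot"];M=R.from_quat([q[1],q[2],q[3],q[0]]).as_matrix()
    d=M.T@(np.array([x,y,z])-s["position"]); yw=np.arctan2(M[1,1],M[0,1])
    print("tool delta",d.round(4),"len",np.linalg.norm(d).round(3),"turn",None if yaw is None else round((yw-yaw+np.pi)%(2*np.pi)-np.pi,4),"yaw",yw.round(4),"tilt",M[:,2].round(4))
def st():
    s=read_state(); print(s["clock"],s["position"].round(4),"F",s["force"].round(2),"T",s["torque"].round(2),"op",round(s["opening"],4),"j6",s["joint_pos"][5].round(2))
E
python3 -c "
from h import *
go(.5145,.0837,.36,np.radians(-20))"
```

```text
tool delta [-0.4302 -0.3303  0.0443] len 0.544 turn 1.4811 yaw 1.132 tilt [-9.0e-04 -1.5e-03 -1.0e+00]
```

>>> carry_out(deltas=[[[-0.036, -0.0275, 0.0037], 0], [[-0.036, -0.0275, 0.0037], 0], [[-0.036, -0.0275, 0.0037], 0], [[-0.036, -0.0275, 0.0037], 0], [[-0.036, -0.0275, 0.0037], 0], [[-0.036, -0.0275, 0.0037], 0], [[-0.036, -0.0275, 0.0037], 0], [[-0.036, -0.0275, 0.0037], 0], [[-0.036, -0.0275, 0.0037], 0], [[-0.036, -0.0275, 0.0037], 0]], gripper=0.0854)

```text
clock: 1.15
position: [0.4749, 0.1621, 0.3675]
tool_rot: [-0.0, 0.218, 0.976, 0.0]
force: [0.6, 0.2, 0.2]
opening: 0.0855
```

>>> carry_out(deltas=[[[-0.036, -0.0275, 0.0037], 0], [[-0.036, -0.0275, 0.0037], 0], [[0, 0, 0], 0.148], [[0, 0, 0], 0.148], [[0, 0, 0], 0.148], [[0, 0, 0], 0.148], [[0, 0, 0], 0.148], [[0, 0, 0], 0.148], [[0, 0, 0], 0.148], [[0, 0, 0], 0.148]])

```text
clock: 2.15
position: [0.5162, 0.0835, 0.36]
tool_rot: [-0.0, 0.727, 0.686, -0.0]
force: [1.2, 0.2, 0.3]
opening: 0.0852
```

>>> carry_out(deltas=[[[0, 0, 0], 0.148], [[0, 0, 0], 0.148], [[0, 0, 0], 0], [[0, 0, 0], 0], [[0, 0, 0], 0]])

```text
clock: 2.65
position: [0.5163, 0.0835, 0.3602]
tool_rot: [-0.0, 0.818, 0.575, -0.0]
force: [0.1, 0.2, 0.3]
opening: 0.0854
```

```bash
python3 -c "
from h import *
st();go(.5145,.0837,.36,np.radians(-20)); snap('wrist','w1')"
```

```text
2.65 [0.5163 0.0835 0.3602] F [0.07 0.23 0.31] T [ 0.03 -0.02  0.03] op 0.0854 j6 1.95
tool delta [-0.0004 -0.0018  0.0002] len 0.002 turn 0.0031 yaw -0.346 tilt [-4.e-04 -0.e+00 -1.e+00]
```

View pics/w1.png

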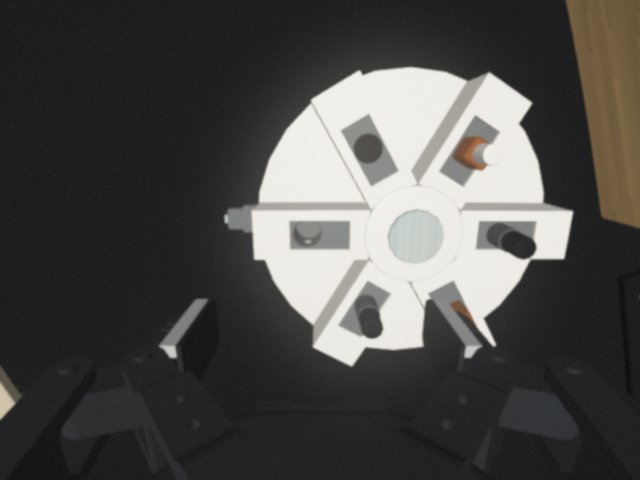

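```bash
python3 -c "
from h import *
v=V('w1'); im=cv2.cvtColor(v.im,cv2.COLOR_RGB2GRAY)
cr=v.im[195:275,230:390]; cr=cv2.convertScaleAbs(cr,alpha=1.0)
cv2.imwrite('pics/w1c.png',cv2.resize(cr,(800,400),interpolation=cv2.INTER_CUBIC)[:,:,::-1])
W=v.cloud(); d=W[...,2]
for r in range(216,260,4): print(r,im[r,284:358:3])
print(np.round(1000*d[216:260:4,284:358:4]).astype(float))
"
```

```text
216 [237 237 237 237 237 236 237 237 237 238 236 237 238 237 236 238 237 237
 237 237 236 238 238 237 237]
220 [236 236 213 211 212 209 206 211 212 209 210 210 210 211 212 210 213 213
 210 211 210 216 228 237 237]
224 [236 234 154 139 128 133 138 137 139 139 138 132 138 139 138 140 142 141
 140 141 141 138 206 237 237]
228 [236 234 159 126 109 137 139 138 140 138 139 141 133 139 139 140 141 140
 139 140 137 140 210 238 238]
232 [237 236 161 110  86 125 139 138 139 138 139 136 115 140 140 139 139 140
 138 140 140 139 212 237 237]
236 [237 236 164 114  87  91 110 132 135 131 122 106 117 139 139 139 139 140
 141 137 140 141 211 237 237]
240 [237 236 169 133  98  92  97 127 150 118 105 106 131 139 139 136 137 138
 138 141 139 139 219 238 237]
244 [237 235 168 138 131 111 100 102 114 108 115 135 136 138 137 140 138 141
 139 138 138 139 218 237 236]
248 [237 236 192 161 163 162 161 161 160 162 164 167 163 164 163 166 162 164
 165 163 164 167 222 236 237]
252 [236 236 236 236 236 237 236 236 236 236 237 236 237 236 237 236 236 237
 236 236 237 237 236 235 237]
256 [236 236 236 236 236 237 2
[... 268 characters left out ...]
 27. 28. 58. 58. 59. 58. 58. 57. 57. 58. 63.
  61.]
 [62. 62. 58. 34. 28. 27. 29. 28. 29. 57. 59. 57. 57. 58. 59. 58. 56. 60.
  61.]
 [62. 62. 58. 39. 28. 27. 29. 28. 28. 33. 59. 56. 57. 57. 58. 58. 57. 62.
  62.]
 [62. 62. 58. 47. 33. 28. 27. 28. 30. nan 58. 57. 57. 58. 57. 58. 58. 61.
  62.]
 [62. 61. 57. 55. 44. 37. 42. 37. 43. 57. 57. 58. 58. 56. 59. 56. 58. 61.
  62.]
 [62. 62. 58. 58. 54. 51. 47. 49. 55. 57. 57. 57. 57. 56. 58. 57. 57. 62.
  62.]
 [61. 61. 56. 57. 57. 58. 58. 57. 57. 56. 57. 57. 58. 58. 58. 58. 57. 62.
  62.]
 [63. 61. 63. 61. 62. 62. 63. 61. 61. 61. 62. 62. 62. 61. 61. 62. 62. 62.
  61.]
 [61. 62. 61. 61. 61. 62. 61. 62. 61. 62. 61. 61. 60. 62. 62. 61. 61. 62.
  62.]]
```

View pics/w1c.png

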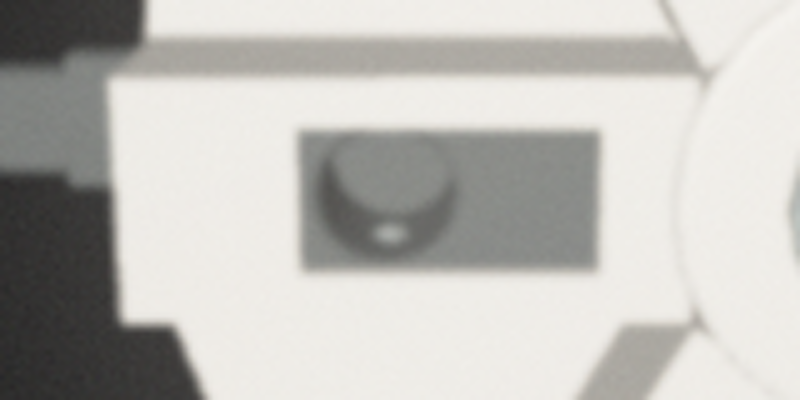

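```bash
python3 -c "
from h import *
v=V('w1')
f=lambda a,b,z:v.onz(230+a/5-.4,195+b/5-.4,z)
h=f(387.5,187.5,.058);print('hole',h)
L1,L2,R1,R2=f(300,130,.062),f(303,270,.062),f(600,130,.062),f(599,270,.062)
for p in(L1,L2,R1,R2):print(p)
L=(L1+L2)/2;Rr=(R1+R2)/2
# top edge visible: bottom row is wall/floor? 
print('len',np.linalg.norm(L-Rr),'wid',np.linalg.norm(L1-L2))
d=(Rr-L)[:2];d/=np.linalg.norm(d);print('ang',np.degrees(np.arctan2(d[1],d[0])))
q=h[:2]-L[:2];print('hole x',q@d,'y',d[0]*q[1]-d[1]*q[0])
# tray circle / hub cap
im=v.im
p=f(0,0,0)
# arm edges
e=[f(108,80,.062),f(122,322,.062)];print('end',(e[0]+e[1])/2,np.linalg.norm(e[0]-e[1]))
W=v.cloud();
A=W[(abs(W[...,2]-.070)<.0025)&(np.hypot(W[...,0]-.585,W[...,1]-.058)<.05)]
# hub cap fit via pixels
g=cv2.cvtColor(im,cv2.COLOR_RGB2HSV)
m=((g[...,1]>15)&(g[...,2]>150)).astype(np.uint8); m[:, :370]=0;m[:,470:]=0;m[:190]=0;m[280:]=0
ys,xs=np.nonzero(m);print('disc px',xs.mean(),ys.mean(),len(xs)); print(v.onz(xs.mean(),ys.mean(),.070))
"
```

```text
hole [0.50622423 0.08850046 0.058     ]
[0.49708001 0.10274093 0.062     ]
[0.48924906 0.08124859 0.062     ]
[0.54119197 0.0868083  0.062     ]
[0.53376932 0.06516879 0.062     ]
len 0.047118116865116674 wid 0.02287453237107861
ang -19.858845605079733
hole x 0.013470089490162476 y 0.0011499322251538064
end [0.46518863 0.10166543 0.062     ] 0.039640421178257335
disc px 440.75 211.91666666666666 12
[0.60844879 0.07165442 0.07      ]
```

```bash
python3 -c "
from h import *
go(.463,-.318,.36)"
```

```text
tool delta [-3.958e-01  8.610e-02  2.000e-04] len 0.405 turn None yaw -0.3464 tilt [-2.e-04 -0.e+00 -1.e+00]
```

>>> carry_out(deltas=[[[-0.044, 0.0096, 0], 0], [[-0.044, 0.0096, 0], 0], [[-0.044, 0.0096, 0], 0], [[-0.044, 0.0096, 0], 0], [[-0.044, 0.0096, 0], 0], [[-0.044, 0.0096, 0], 0], [[-0.044, 0.0096, 0], 0], [[-0.044, 0.0096, 0], 0], [[-0.044, 0.0096, 0], 0], [[0, 0, 0], 0]], gripper=0.045)

```text
clock: 3.7
position: [0.4622, -0.3231, 0.3606]
tool_rot: [0.002, 0.82, 0.572, -0.0]
force: [-0.0, 0.4, -0.5]
opening: 0.0451
```

>>> carry_out(deltas=[[[0, 0, 0], 0], [[0, 0, 0], 0]])

```text
clock: 3.9
position: [0.4625, -0.3174, 0.3601]
tool_rot: [-0.001, 0.819, 0.574, 0.0]
force: [-0.5, -0.7, -0.5]
opening: 0.0448
```

```bash
python3 -c "
from h import *
st();go(.463,-.318,.36); snap('wrist','w2')
v=V('w2');W=v.cloud()
for P in ([.463,-.318,.085],[.463,-.318,0]):print(v.proj(P))
m=(abs(W[...,2]-.085)<.006)&(np.hypot(W[...,0]-.463,W[...,1]+.318)<.025)
P=W[m];print(len(P),P.min(0),P.max(0),P.mean(0))
"
```

```text
3.9 [ 0.4625 -0.3174  0.3601] F [-0.53 -0.69 -0.47] T [ 0.03  0.02 -0.02] op 0.0448 j6 1.2
tool delta [-0.0004  0.0007  0.0001] len 0.001 turn None yaw -0.3469 tilt [-6.e-04  1.e-03 -1.e+00]
[[322.34912254 243.83635873]]
[[321.83111717 219.33891525]]
570 [ 0.45239688 -0.32713536  0.07912894] [ 0.47191869 -0.30775287  0.08639524] [ 0.46246292 -0.31673347  0.08421007]
```

View pics/w2.png

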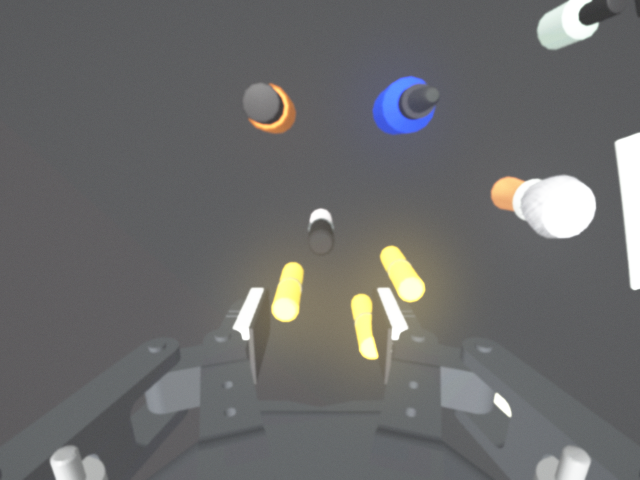

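Wrist view: the black-topped tube sits at (320,235) and measures (0.462, -0.317), top at 85 mm. It is directly under the gripper and clear of the yellow tubes at (287,290), (365,325) and (403,275).

>>> carry_out(deltas=[[[0, 0, 0.02], 0], [[0, 0, 0.02], 0], [[0, 0, 0.02], 0], [[0, 0, 0.02], 0], [[0, 0, 0.02], 0], [[0, 0, 0.015], 0], [[0, 0, 0.015], 0], [[0, 0, 0.012], 0], [[0, 0, 0], 0], [[0, 0, 0], 0]], newtons=35)

```text
clock: 4.95
position: [0.4628, -0.3176, 0.2185]
tool_rot: [-0.0, 0.819, 0.574, -0.0]
force: [-0.4, -0.0, -0.0]
opening: 0.0452
```

```bash
python3 -c "
from h import *
st();go(.462,-.3175,.218); snap('wrist','w3')"
```

```text
4.95 [ 0.4628 -0.3176  0.2185] F [-0.37 -0.04 -0.  ] T [ 0.02 -0.03  0.02] op 0.0452 j6 1.2
tool delta [-0.0002 -0.0008  0.0005] len 0.001 turn None yaw -0.3469 tilt [-2.e-04  1.e-04 -1.e+00]
```

View pics/w3.png

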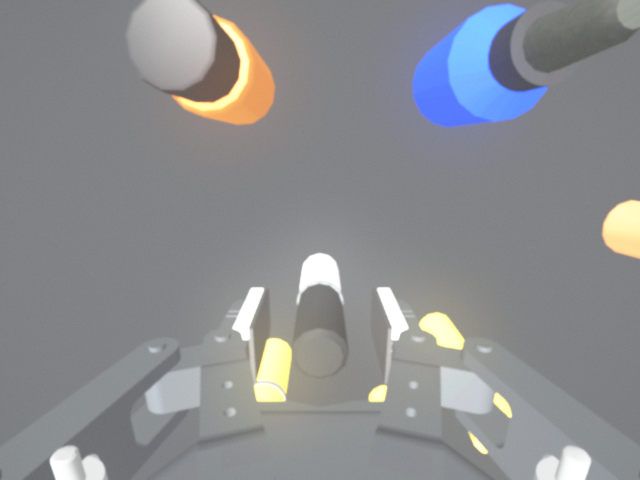

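The tube stands centred between the pads at (320,320). Closing the gripper.

>>> carry_out(deltas=[[[0, 0, 0], 0], [[0, 0, 0], 0], [[0, 0, 0], 0], [[0, 0, 0], 0], [[0, 0, 0], 0], [[0, 0, 0], 0], [[0, 0, 0], 0]], gripper=0.005, newtons=40)

```text
clock: 5.7
position: [0.463, -0.3186, 0.2192]
tool_rot: [0.001, 0.819, 0.574, 0.0]
force: [0.3, 0.4, 5.8]
opening: 0.0196
```

>>> carry_out(deltas=[[[0, 0, -0.01], 0], [[0, 0, -0.02], 0], [[0, 0, -0.03], 0], [[0, 0, -0.03], 0], [[0, 0, -0.02], 0], [[0, 0, -0.01], 0], [[0, 0, 0], 0], [[0, 0, 0], 0]])

```text
clock: 6.5
position: [0.4622, -0.3179, 0.3374]
tool_rot: [-0.001, 0.819, 0.574, -0.0]
force: [-0.2, 0.2, -0.5]
opening: 0.0187
```

```bash
python3 -c "
from h import *
st();go(.506,.0875,.3385,np.radians(-19.9));snap('wrist','w4')"
```

```text
6.5 [ 0.4622 -0.3179  0.3374] F [-0.16  0.2  -0.5 ] T [-0.03  0.1  -0.05] op 0.0187 j6 1.2
tool delta [ 0.3961 -0.0971 -0.0008] len 0.408 turn -0.0008 yaw -0.3481 tilt [-0.0012  0.001  -1.    ]
```

View pics/w4.png

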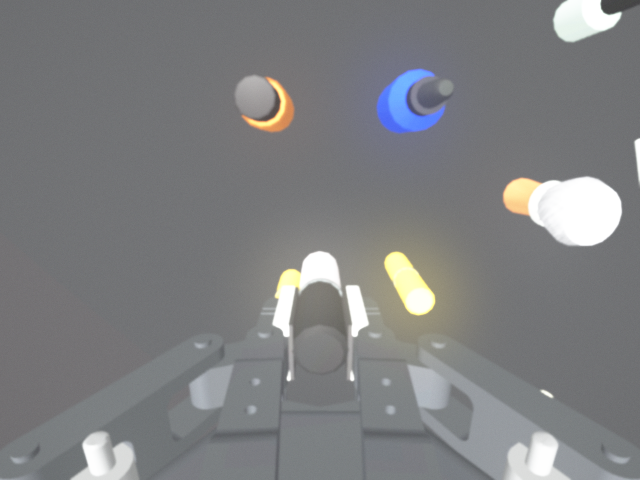

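>>> carry_out(deltas=[[[0.02, -0.005, 0], 0], [[0.04, -0.01, 0], 0], [[0.044, -0.0108, 0], 0], [[0.044, -0.0108, 0], 0], [[0.044, -0.0108, 0], 0], [[0.044, -0.0108, 0], 0], [[0.044, -0.0108, 0], 0], [[0.044, -0.0108, 0], 0], [[0.04, -0.01, 0], 0], [[0.032, -0.0073, 0], 0]])

```text
clock: 7.55
position: [0.5054, 0.0894, 0.3366]
tool_rot: [-0.001, 0.818, 0.575, -0.001]
force: [-0.3, -0.1, -0.9]
opening: 0.019
```

>>> carry_out(deltas=[[[0, 0, 0], 0], [[0, 0, 0], 0], [[0, 0, 0], 0], [[0, 0, 0.01], 0], [[0, 0, 0.01], 0], [[0, 0, 0], 0], [[0, 0, 0], 0]])

```text
clock: 8.25
position: [0.506, 0.0866, 0.3175]
tool_rot: [-0.0, 0.819, 0.574, -0.001]
force: [-1.0, 0.3, -0.2]
opening: 0.019
```

```bash
python3 -c "
from h import *
st();go(.506,.0875,.30,np.radians(-19.9))
for n,t in(('wrist','w5'),('side','s5'),('scene','c5')): snap(n,t)
a=V('s5').im[120:280,220:400];b=V('c5').im[150:310,250:430]
cv2.imwrite('pics/p5.png',np.hstack([cv2.resize(x,(400,356),interpolation=cv2.INTER_CUBIC) for x in(a,b)])[:,:,::-1])
"
```

```text
8.25 [0.506  0.0866 0.3175] F [-1.05  0.27 -0.21] T [-0.04 -0.    0.04] op 0.019 j6 1.96
tool delta [ 0.0008 -0.0002  0.0175] len 0.018 turn -0.0016 yaw -0.3489 tilt [-1.7e-03 -1.0e-04 -1.0e+00]
```

View pics/w5.png

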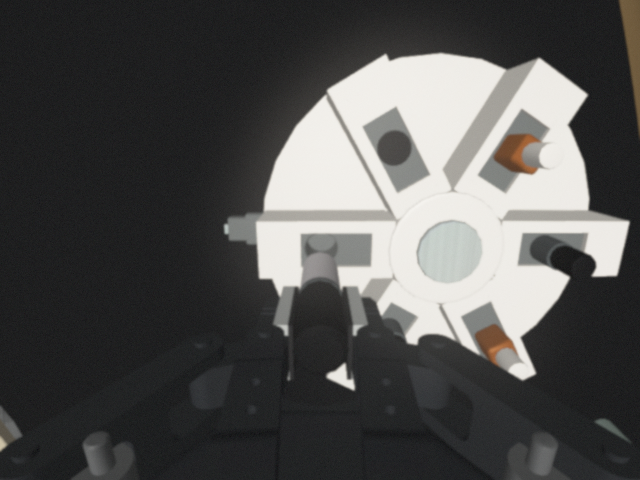

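View pics/p5.png

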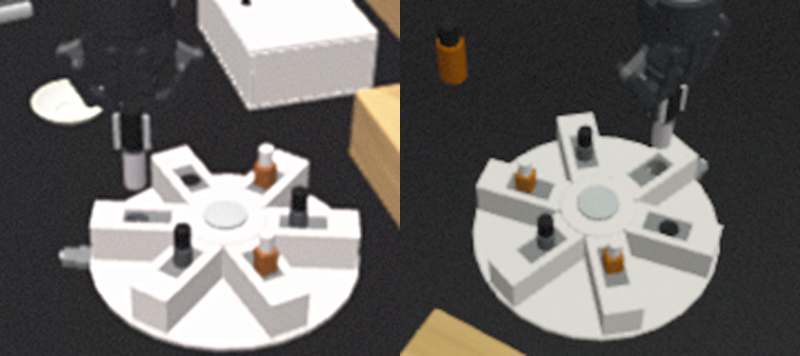

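```bash
python3 -c "
from h import *
from scipy.optimize import least_squares
s=read_state()
for t in('w5','s5','c5'):
    v=V(t);W=v.cloud()
    m=(np.hypot(W[...,0]-.506,W[...,1]-.087)<.02)&(W[...,2]>.1)&(W[...,2]<.139)
    P=W[m]
    if len(P)<10: print(t,len(P));continue
    r=least_squares(lambda q:np.hypot(P[:,0]-q[0]-q[2]*(P[:,2]-.12),P[:,1]-q[1]-q[3]*(P[:,2]-.12))-.01,[.506,.087,0,0],loss='soft_l1',f_scale=.001).x
    print(t,len(P),r.round(4),'zmin',P[:,2].min())
"
```

```text
w5 853 [0.5053 0.0878 0.009  0.0176] zmin 0.10000253548965785
s5 144 [0.5064 0.0882 0.0253 0.0058] zmin 0.10015978961965744
c5 92 [0.5043 0.0889 0.0161 0.0057] zmin 0.1006096839471663
```

>>> carry_out(deltas=[[[0, 0.0005, 0.008], 0], [[0, 0, 0.008], 0], [[0, 0, 0.008], 0], [[0, 0, 0.005], 0], [[0, 0, 0.002], 0], [[0, 0, 0], 0], [[0, 0, 0], 0]])

```text
clock: 9.1
position: [0.507, 0.087, 0.2874]
tool_rot: [0.0, 0.819, 0.574, 0.0]
force: [-0.1, 0.1, -0.3]
opening: 0.0191
```

>>> carry_out(deltas=[[[0, 0, 0.001], 0], [[0, 0, 0.001], 0], [[0, 0, 0.001], 0], [[0, 0, 0.001], 0], [[0, 0, 0], 0]])

```text
clock: 9.6
position: [0.5067, 0.087, 0.2832]
tool_rot: [-0.0, 0.819, 0.574, -0.0]
force: [0.5, 0.2, -0.1]
opening: 0.019
```

>>> carry_out(deltas=[[[0, 0, 0.001], 0], [[0, 0, 0.001], 0], [[0, 0, 0.001], 0], [[0, 0, 0.001], 0], [[0, 0, 0], 0]])

```text
clock: 10.1
position: [0.5067, 0.087, 0.2791]
tool_rot: [-0.0, 0.819, 0.574, -0.0]
force: [0.4, 0.5, -0.2]
opening: 0.0192
```

```bash
python3 -c "
from h import *
st();go(.506,.0875,.27)"
```

```text
10.1 [0.5067 0.087  0.2791] F [ 0.45  0.46 -0.19] T [-0.01 -0.    0.01] op 0.0192 j6 1.96
tool delta [ 0.0002 -0.0009  0.0091] len 0.009 turn None yaw -0.348 tilt [-4.e-04 -0.e+00 -1.e+00]
```

Foot is at about 60 mm, just inside the slot. The floor is at 58.

>>> carry_out(deltas=[[[0, 0, 0.0005], 0], [[0, 0, 0.0005], 0], [[0, 0, 0.0005], 0], [[0, 0, 0.0005], 0], [[0, 0, 0], 0]])

```text
clock: 10.6
position: [0.5068, 0.087, 0.2772]
tool_rot: [-0.0, 0.819, 0.574, -0.0]
force: [-0.0, 0.3, 0.0]
opening: 0.0187
```

>>> carry_out(deltas=[[[0, 0, 0.0005], 0], [[0, 0, 0.0005], 0], [[0, 0, 0.0005], 0], [[0, 0, 0], 0]])

```text
clock: 11.0
position: [0.5068, 0.087, 0.2757]
tool_rot: [-0.0, 0.819, 0.574, -0.0]
force: [0.1, -0.3, -0.3]
opening: 0.0192
```

>>> carry_out(deltas=[[[0, 0, 0.0007], 0], [[0, 0, 0.0007], 0], [[0, 0, 0.0006], 0], [[0, 0, 0], 0]])

```text
clock: 11.4
position: [0.5068, 0.087, 0.2737]
tool_rot: [-0.0, 0.819, 0.574, -0.0]
force: [-0.2, 0.1, -1.3]
opening: 0.0192
```

>>> carry_out(deltas=[[[0, 0, 0.0007], 0], [[0, 0, 0.0007], 0], [[0, 0, 0.0006], 0], [[0, 0, 0], 0]])

```text
clock: 11.8
position: [0.5068, 0.087, 0.2717]
tool_rot: [-0.0, 0.819, 0.574, -0.0]
force: [-0.4, -0.4, -0.7]
opening: 0.0188
```

No force with the foot 5 mm below the floor level, so the tube is in the hole. Pads expected at TCP ~0.261.

>>> carry_out(deltas=[[[0, 0, 0.001], 0], [[0, 0, 0.001], 0], [[0, 0, 0.001], 0], [[0, 0, 0.001], 0], [[0, 0, 0], 0]])

```text
clock: 12.3
position: [0.5067, 0.087, 0.2676]
tool_rot: [-0.0, 0.819, 0.574, -0.0]
force: [0.6, -0.6, -0.5]
opening: 0.0193
```

>>> carry_out(deltas=[[[0, 0, 0.001], 0], [[0, 0, 0.001], 0], [[0, 0, 0.001], 0], [[0, 0, 0.001], 0], [[0, 0, 0], 0]])

```text
clock: 12.8
position: [0.5069, 0.0869, 0.2638]
tool_rot: [0.0, 0.819, 0.574, -0.0]
force: [0.1, -0.3, 0.7]
opening: 0.0189
```

>>> carry_out(deltas=[[[0, 0, 0.0007], 0], [[0, 0, 0.0007], 0], [[0, 0, 0.0006], 0], [[0, 0, 0], 0]])

```text
clock: 13.2
position: [0.507, 0.0869, 0.2619]
tool_rot: [0.0, 0.819, 0.574, 0.0]
force: [0.3, -1.0, 1.1]
opening: 0.0192
```

>>> carry_out(deltas=[[[0, 0, 0.0007], 0], [[0, 0, 0.0007], 0], [[0, 0, 0.0006], 0], [[0, 0, 0], 0]])

```text
clock: 13.6
position: [0.5071, 0.087, 0.2598]
tool_rot: [0.0, 0.819, 0.574, 0.0]
force: [0.6, -0.5, 0.6]
opening: 0.0189
```

>>> carry_out(deltas=[[[0, 0, 0.0007], 0], [[0, 0, 0.0007], 0], [[0, 0, 0.0006], 0], [[0, 0, 0], 0]])

```text
clock: 14.0
position: [0.5068, 0.087, 0.2576]
tool_rot: [0.0, 0.819, 0.574, 0.0]
force: [-0.1, -1.5, 0.7]
opening: 0.0188
```

>>> carry_out(deltas=[[[0, 0, 0.0007], 0], [[0, 0, 0.0007], 0], [[0, 0, 0.0006], 0], [[0, 0, 0], 0]])

```text
clock: 14.4
position: [0.5067, 0.087, 0.2555]
tool_rot: [-0.0, 0.819, 0.574, -0.0]
force: [0.5, -0.6, -0.7]
opening: 0.019
```

>>> carry_out(deltas=[[[0, 0, 0.0007], 0], [[0, 0, 0.0007], 0], [[0, 0, 0.0006], 0], [[0, 0, 0], 0]])

```text
clock: 14.8
position: [0.5067, 0.087, 0.2535]
tool_rot: [-0.0, 0.819, 0.574, -0.0]
force: [1.2, -0.4, -0.3]
opening: 0.0189
```

>>> carry_out(deltas=[[[0, 0, 0.0007], 0], [[0, 0, 0.0007], 0], [[0, 0, 0.0006], 0], [[0, 0, 0], 0]])

```text
clock: 15.2
position: [0.5068, 0.087, 0.2517]
tool_rot: [-0.0, 0.819, 0.574, -0.0]
force: [-0.0, 0.4, 0.4]
opening: 0.0189
```

>>> carry_out(deltas=[[[0, 0, 0.0007], 0], [[0, 0, 0.0007], 0], [[0, 0, 0.0006], 0], [[0, 0, 0], 0]])

```text
clock: 15.6
position: [0.5068, 0.087, 0.2496]
tool_rot: [0.0, 0.819, 0.574, -0.0]
force: [-0.2, 0.6, -0.3]
opening: 0.0188
```

```bash
python3 -c "
from h import *
st();snap('wrist','w6');snap('side','s6')
cv2.imwrite('pics/p6.png',np.hstack([cv2.resize(V('s6').im[120:280,220:400],(400,356),interpolation=cv2.INTER_CUBIC),cv2.resize(V('w6').im[190:430,200:470],(400,356))])[:,:,::-1])"
```

```text
15.6 [0.5068 0.087  0.2496] F [-0.24  0.59 -0.29] T [-0.04 -0.16 -0.01] op 0.0188 j6 1.96
```

View pics/p6.png

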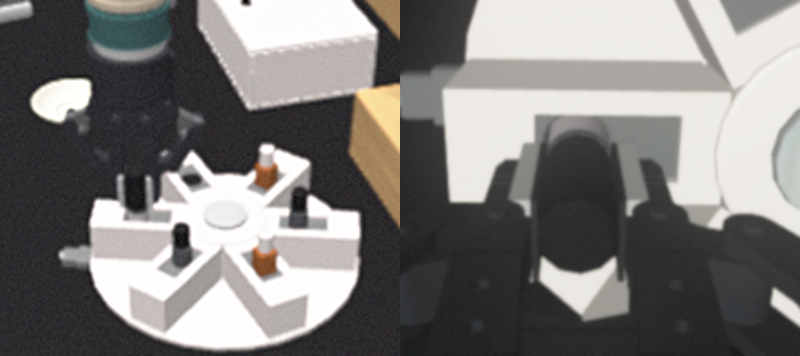

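The side view shows the tube down in the arm with only a sliver of aluminium left. I'll keep going until it touches bottom.

>>> carry_out(deltas=[[[0, 0, 0.0005], 0], [[0, 0, 0.0005], 0], [[0, 0, 0.0005], 0], [[0, 0, 0], 0]])

```text
clock: 16.1
position: [0.5069, 0.087, 0.2484]
tool_rot: [0.0, 0.819, 0.574, 0.0]
force: [0.3, -0.5, 2.1]
opening: 0.0188
```

>>> carry_out(deltas=[[[0, 0, 0.0005], 0], [[0, 0, 0.0005], 0], [[0, 0, 0], 0]])

```text
clock: 16.4
position: [0.5068, 0.087, 0.2472]
tool_rot: [0.0, 0.819, 0.574, 0.0]
force: [0.7, 0.1, 1.8]
opening: 0.019
```

>>> carry_out(deltas=[[[0, 0, 0.0004], 0], [[0, 0, 0], 0]])

```text
clock: 16.6
position: [0.5069, 0.087, 0.2472]
tool_rot: [0.0, 0.819, 0.574, 0.0]
force: [0.4, -0.6, 3.8]
opening: 0.0186
```

```bash
python3 -c "
from h import *
st()"
```

```text
16.6 [0.5069 0.087  0.2472] F [ 0.37 -0.65  3.76] T [-0.1   0.06 -0.01] op 0.0186 j6 1.96
```

>>> carry_out(deltas=[[[0, 0, 0.0003], 0], [[0, 0, 0.0003], 0], [[0, 0, 0], 0]])

```text
clock: 16.9
position: [0.507, 0.0871, 0.2471]
tool_rot: [0.0, 0.819, 0.574, 0.0]
force: [-1.7, -0.8, 8.4]
opening: 0.0191
```

>>> carry_out(deltas=[[[0, 0, 0.0003], 0], [[0, 0, 0.0002], 0], [[0, 0, 0], 0]])

```text
clock: 17.2
position: [0.507, 0.0871, 0.2471]
tool_rot: [-0.0, 0.819, 0.574, 0.0]
force: [-3.5, 0.2, 10.2]
opening: 0.0191
```

Hard stop with TCP at 0.2471, so the foot is at about 28 mm, which is the hole's bottom. Releasing and rising.

>>> carry_out(deltas=[[[0, 0, -0.0006], 0], [[0, 0, 0], 0], [[0, 0, 0], 0], [[0, 0, 0], 0]], gripper=0.045)

```text
clock: 17.6
position: [0.5065, 0.087, 0.2458]
tool_rot: [-0.0, 0.819, 0.574, -0.0]
force: [-0.6, 0.1, -0.2]
opening: 0.0449
```

>>> carry_out(deltas=[[[0, 0, 0], 0], [[0, 0, -0.01], 0], [[0, 0, -0.02], 0], [[0, 0, -0.03], 0], [[0, 0, -0.03], 0], [[0, 0, -0.02], 0], [[0, 0, 0], 0], [[0, 0, 0], 0]])

```text
clock: 18.4
position: [0.5069, 0.087, 0.357]
tool_rot: [0.0, 0.819, 0.574, 0.001]
force: [0.2, -0.8, 0.1]
opening: 0.0449
```

```bash
python3 -c "
from h import *
st();snap('wrist','w7')
v=V('w7');W=v.cloud()
m=(np.hypot(W[...,0]-.506,W[...,1]-.087)<.02)&(W[...,2]>.085)
P=W[m];t=P[P[:,2]>np.median(P[:,2])-.003]
print(len(P),'top z',np.median(P[P[:,2]>.105][:,2]),'lo',P.min(0),'hi',P.max(0))
A=W[(abs(W[...,2]-.062)<.004)&(np.hypot(W[...,0]-.585,W[...,1]-.058)>.06)&(np.hypot(W[...,0]-.585,W[...,1]-.058)<.135)];print('armtop',np.median(A[:,2]))
q=A[:,:2]-[.585,.058];print(np.degrees(np.angle(np.exp(6j*np.arctan2(q[:,1],q[:,0])).mean()))/6)
"
```

```text
18.4 [0.5069 0.087  0.357 ] F [ 0.18 -0.77  0.05] T [-0.04 -0.   -0.05] op 0.0449 j6 1.96
9179 top z 0.26709814053831643 lo [0.49505958 0.07863239 0.08501828] hi [0.52407885 0.10678586 0.28134449]
armtop 0.06149114802305605
-20.93151293073343
```

View pics/w7.png

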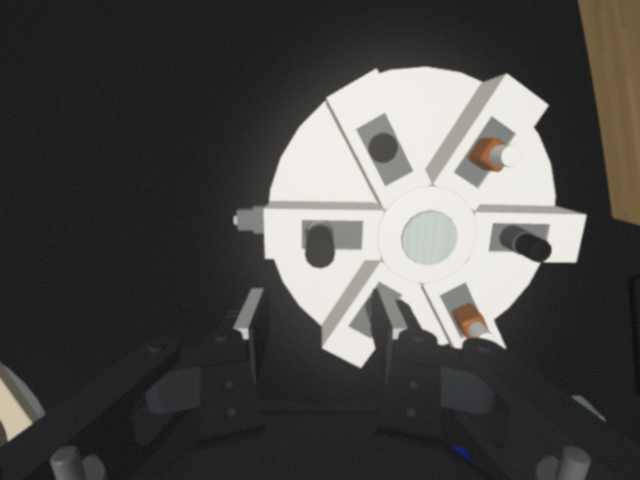

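```bash
python3 -c "
from h import *
v=V('w7');W=v.cloud()
P=W[(np.hypot(W[...,0]-.506,W[...,1]-.087)<.02)&(W[...,2]>.105)&(W[...,2]<.122)]
print(len(P),np.median(P[:,2]),P.min(0),P.max(0))
"
```

```text
722 0.11230564602874883 [0.49711538 0.07863239 0.10509859] [0.51643017 0.09776637 0.11438733]
```

Depth puts the tube's top at 112.3 mm (113 expected when home), and the arm phase is unchanged at about -20°. Now the turn. I'll close the fingers, go into the gap on the clockwise side of the empty next arm, and push that arm along its arc, which keeps me well away from the tube.

>>> carry_out(deltas=[[[0, 0, 0], -0.1395], [[0, 0, 0], -0.1395], [[0, 0, 0], -0.1395], [[0, 0, 0], -0.1395], [[0, 0, 0], -0.1395], [[0, 0, 0], -0.1395], [[0, 0, 0], -0.1395], [[0, 0, 0], -0.1395], [[0, 0, 0], -0.1395], [[0, 0, 0], -0.1395]], gripper=0.0)

```text
clock: 19.45
position: [0.506, 0.0869, 0.3544]
tool_rot: [-0.002, 0.256, 0.967, -0.001]
force: [-0.8, 0.1, -0.3]
opening: -0.0001
```

>>> carry_out(deltas=[[[0, 0, 0], -0.1395], [[0, 0, 0], -0.1395], [[0, 0, 0], -0.1395], [[0, 0, 0], -0.1395], [[0, 0, 0], -0.1395], [[0, 0, 0], 0], [[0, 0, 0], 0]])

```text
clock: 20.15
position: [0.5063, 0.087, 0.3552]
tool_rot: [-0.001, -0.085, 0.996, 0.0]
force: [0.7, 0.5, -0.2]
opening: -0.0
```

```bash
python3 -c "
from h import *
st();go(.6076,.1787,.33,np.radians(100))
v=V('w7');W=v.cloud()
# next arm phase: side edges by onz; wheel arms phase with fine fit
"
```

```text
20.15 [0.5063 0.087  0.3552] F [ 0.7   0.55 -0.24] T [ 0.03 -0.   -0.  ] op -0.0 j6 -0.13
tool delta [-0.1155  0.0732  0.0249] len 0.139 turn -0.0037 yaw 1.7416 tilt [-2.5e-03 -1.0e-04 -1.0e+00]
```

>>> carry_out(deltas=[[[-0.0289, 0.0183, 0], 0], [[-0.0289, 0.0183, 0], 0], [[-0.0289, 0.0183, 0], 0], [[-0.0289, 0.0183, 0.01], 0], [[0, 0, 0.015], 0], [[0, 0, 0.02], 0], [[0, 0, 0], 0], [[0, 0, 0], 0]])

```text
clock: 20.95
position: [0.6071, 0.1787, 0.3105]
tool_rot: [-0.001, -0.086, 0.996, -0.0]
force: [-0.4, 0.5, 0.2]
opening: 0.0
```

```bash
python3 -c "
from h import *
st();go(.6076,.1787,.213,np.radians(100))
snap('wrist','w8');snap('scene','c8')
v=V('w8');print(v.proj([.6076,.1787,.04]))
cv2.imwrite('pics/p8.png',np.hstack([cv2.resize(v.im,(440,330)),cv2.resize(V('c8').im[150:330,250:430],(330,330),interpolation=cv2.INTER_CUBIC)])[:,:,::-1])"
```

```text
20.95 [0.6071 0.1787 0.3105] F [-0.35  0.55  0.19] T [0.02 0.01 0.02] op 0.0 j6 0.01
tool delta [-0.0007 -0.      0.0975] len 0.097 turn -0.002 yaw 1.7433 tilt [-2.8e-03 -6.0e-04 -1.0e+00]
[[319.58656185 247.28231475]]
```

View pics/p8.png

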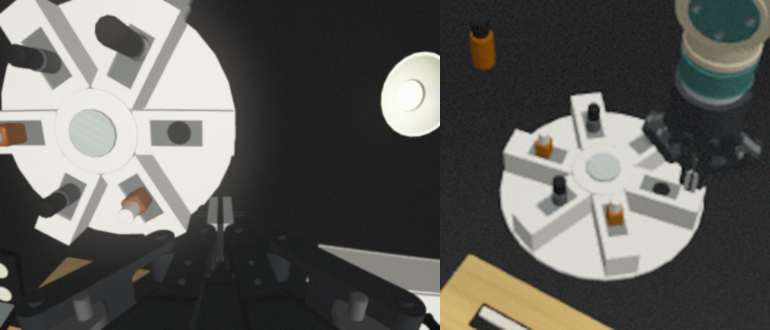

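>>> carry_out(deltas=[[[0.003, 0, 0.015], 0], [[0, 0, 0.02], 0], [[0, 0, 0.02], 0], [[0, 0, 0.015], 0], [[0, 0, 0.01], 0], [[0, 0, 0.0095], 0], [[0, 0, 0], 0], [[0, 0, 0], 0]])

```text
clock: 21.85
position: [0.6053, 0.1786, 0.2223]
tool_rot: [0.0, -0.087, 0.996, 0.0]
force: [-0.1, -0.2, 0.8]
opening: -0.0001
```

```bash
python3 -c "
from h import *
st();snap('wrist','w9')"
```

```text
21.85 [0.6053 0.1786 0.2223] F [-0.12 -0.19  0.77] T [-0.01 -0.02 -0.05] op -0.0001 j6 0.01
```

View pics/w9.png

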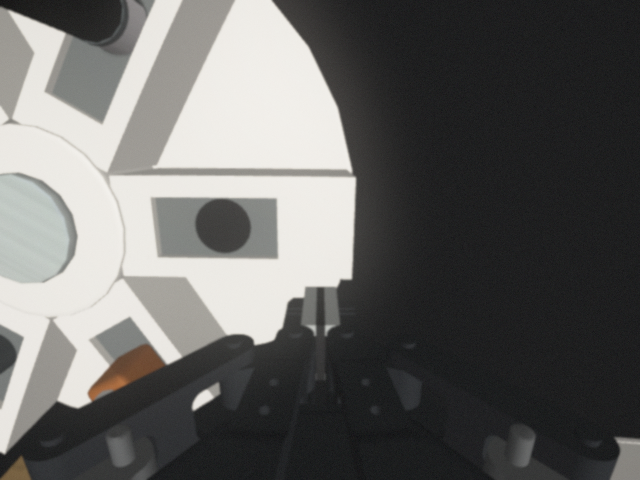

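Fingers (320,300) sit in the gap just behind the empty arm's side. Pushing gently until contact.

>>> carry_out(deltas=[[[0.003, 0, 0], 0], [[0.003, 0, 0], 0], [[0.002, 0, 0], 0], [[0, 0, 0], 0]])

```text
clock: 22.3
position: [0.5969, 0.1772, 0.2222]
tool_rot: [0.0, -0.087, 0.996, 0.0]
force: [0.1, 0.7, -0.8]
opening: 0.0003
```

>>> carry_out(deltas=[[[0.002, 0, 0], 0], [[0.002, 0, 0], 0], [[0, 0, 0], 0]])

```text
clock: 22.6
position: [0.5932, 0.1766, 0.2221]
tool_rot: [0.0, -0.087, 0.996, 0.0]
force: [0.7, 0.9, 0.4]
opening: 0.0001
```

>>> carry_out(deltas=[[[0.0046, 0.0012, 0], -0.04], [[0.0046, 0.0012, 0], -0.04], [[0.0046, 0.0012, 0], -0.04], [[0.0046, 0.0012, 0], -0.04]])

```text
clock: 23.0
position: [0.5754, 0.1767, 0.2222]
tool_rot: [0.002, -0.167, 0.986, -0.001]
force: [4.7, 0.3, -3.0]
opening: 0.0001
```

```bash
python3 -c "
from h import *
st();snap('wrist','w10')"
```

```text
23.0 [0.5754 0.1767 0.2222] F [ 4.72  0.33 -3.01] T [-0.09 -0.96  0.06] op 0.0001 j6 -0.14
```

View pics/w10.png

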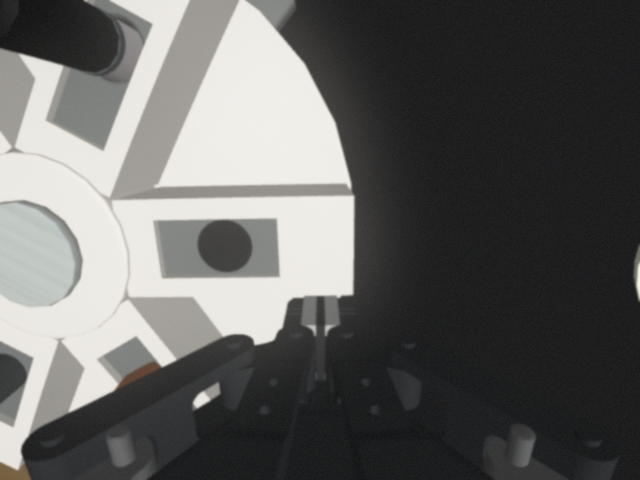

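The arm turns along with the fingers at about 5 N. Continuing.

>>> carry_out(deltas=[[[0.0046, 0.0012, 0], -0.04], [[0.0046, 0.0012, 0], -0.04], [[0.0046, 0.0012, 0], -0.04], [[0.0046, 0.0012, 0], -0.04], [[0.0046, 0.0012, 0], -0.04]])

```text
clock: 23.55
position: [0.5524, 0.173, 0.2226]
tool_rot: [0.002, -0.264, 0.965, -0.001]
force: [4.1, -1.6, -1.8]
opening: 0.0002
```

>>> carry_out(deltas=[[[0.0046, 0.0012, 0], -0.04], [[0.0046, 0.0012, 0], -0.04]])

```text
clock: 23.75
position: [0.5429, 0.1702, 0.2226]
tool_rot: [0.002, -0.302, 0.953, -0.001]
force: [3.0, -0.5, -0.2]
opening: 0.0002
```

```bash
python3 -c "
from h import *
st();snap('wrist','w11');snap('scene','c11')
cv2.imwrite('pics/p11.png',np.hstack([cv2.resize(V('w11').im,(440,330)),cv2.resize(V('c11').im[150:330,250:430],(330,330),interpolation=cv2.INTER_CUBIC)])[:,:,::-1])"
```

```text
23.75 [0.5429 0.1702 0.2226] F [ 2.95 -0.5  -0.18] T [-0.   -0.59  0.02] op 0.0002 j6 -0.42
```

View pics/p11.png

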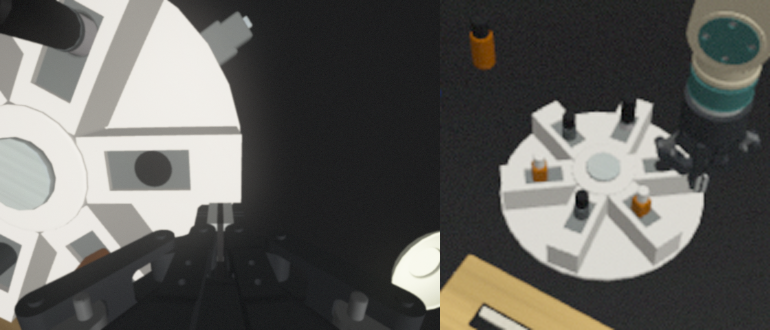

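>>> carry_out(deltas=[[[0.0046, 0.0012, 0], -0.04], [[0.0046, 0.0012, 0], -0.04], [[0.0058, 0.0016, 0], -0.05], [[0.0058, 0.0016, 0], -0.05], [[0.0069, 0.0019, 0], -0.06], [[0.0069, 0.0019, 0], -0.06], [[0.0069, 0.0019, 0], -0.06], [[0, 0, 0], 0], [[0, 0, 0], 0]])

```text
clock: 24.75
position: [0.504, 0.1498, 0.2217]
tool_rot: [-0.0, -0.467, 0.884, 0.0]
force: [0.3, 1.0, -0.2]
opening: 0.0001
```

```bash
python3 -c "
from h import *
st();snap('wrist','w12');snap('scene','c12')
cv2.imwrite('pics/p12.png',np.hstack([cv2.resize(V('w12').im,(440,330)),cv2.resize(V('c12').im[150:330,250:430],(330,330),interpolation=cv2.INTER_CUBIC)])[:,:,::-1])"
```

```text
24.75 [0.504  0.1498 0.2217] F [ 0.31  1.   -0.2 ] T [ 0.01 -0.07  0.02] op 0.0001 j6 -0.81
```

View pics/p12.png

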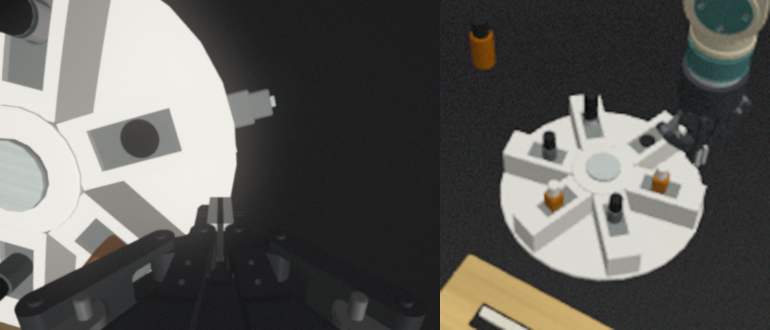

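The wheel snapped on and the empty arm now points at the pointer. The fingers are free of it. Rising straight up.

>>> carry_out(deltas=[[[0, 0, -0.01], 0], [[0, 0, -0.02], 0], [[0, 0, -0.03], 0], [[0, 0, -0.03], 0], [[0, 0, -0.03], 0], [[0, 0, -0.02], 0], [[0, 0, 0], 0], [[0, 0, 0], 0], [[0, 0, 0], 0]])

```text
clock: 25.75
position: [0.5036, 0.1497, 0.3608]
tool_rot: [-0.001, -0.468, 0.884, 0.0]
force: [0.1, -0.8, -0.5]
opening: -0.0002
```

```bash
python3 -c "
from h import *
st();
for n in('wrist','scene','side'):snap(n,n+'13')
cv2.imwrite('pics/p13.png',np.hstack([cv2.resize(V('wrist13').im,(400,300)),cv2.resize(V('side13').im[130:310,210:430],(400,300),interpolation=cv2.INTER_CUBIC)])[:,:,::-1])
a=np.radians(220);h=np.array([.5852,.058])+.0853*np.array([np.cos(a),np.sin(a)])
for n in('wrist13','scene13','side13'):
    W=V(n).cloud();q=W[...,:2]-[.5852,.058];r=np.hypot(q[...,0],q[...,1])
    m=(abs(W[...,2]-.062)<.004)&(r>.06)&(r<.13);Q=q[m]
    ph=np.degrees(np.angle(np.exp(6j*np.arctan2(Q[:,1],Q[:,0])).mean()))/6
    P=W[(np.hypot(W[...,0]-h[0],W[...,1]-h[1])<.016)&(W[...,2]>.09)&(W[...,2]<.13)]
    print(n,'phase',ph.round(2),'tube n',len(P),np.percentile(P[:,2],[50,90,98]) if len(P) else '',P.mean(0) if len(P) else '')
W0=V('side0').cloud();W1=V('side13').cloud()
for nm,c in dict(found=(.459,-.217),drop=(.558,-.249),brush=(.638,-.354),pol=(.712,-.228),dish=(.493,.378)).items():
    o=[]
    for W in(W0,W1):
        P=W[(np.hypot(W[...,0]-c[0],W[...,1]-c[1])<.055)&(W[...,2]>.015)];o.append(P.mean(0))
    print(nm,(1000*(o[1]-o[0])).round(1))
"
```

```text
25.75 [0.5036 0.1497 0.3608] F [ 0.09 -0.82 -0.5 ] T [-0.04  0.04  0.01] op -0.0002 j6 -0.81
wrist13 phase -20.21 tube n 1345 [0.11171709 0.11318577 0.1138356 ] [0.5192434  0.00636646 0.1082652 ]
scene13 phase -19.41 tube n 90 [0.10976315 0.11466912 0.11593655] [0.52384115 0.00696359 0.10650534]
side13 phase -19.81 tube n 130 [0.10641469 0.11316801 0.11444922] [ 0.5206785  -0.00198859  0.10505518]
found [-0.  -0.  -0.2]
drop [-0.   0.  -0.1]
brush [ 0.  -0.  -0.1]
pol [-0.  0.  0.]
dish [-0.   0.5  0. ]
```

View pics/p13.png

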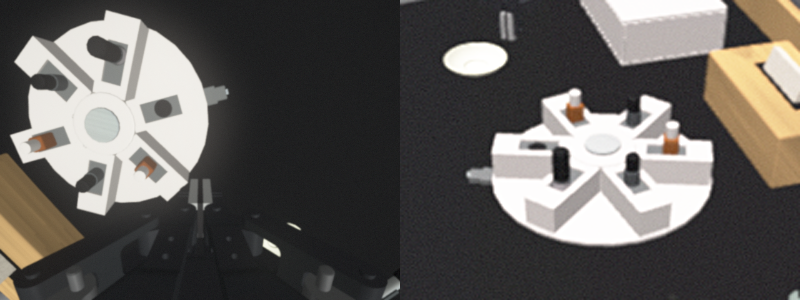

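All checks agree: the wheel is one click on, the tube is home (top about 113 mm), the bystanders haven't moved, and the gripper is clear. Handing in.

```bash
python3 -c "
from plant import *
print(job_done())"
```

```text
the job is handed in; nothing more can be done
None
```

The tube is home in the open arm's hole and the carousel has been turned one click anticlockwise. I handed the job in at about 26 s of the 72 s allowed; no verdict was reported.

- **Tube:** I found the hole with the wrist camera, about 13.5 mm in from the slot's outer end. The tube went in at the first try and stopped hard at the bottom under about 10 N.
- **Turn:** I pushed the side of the empty next arm with closed fingers at about 5 N, let the wheel snap on, and rose clear.
- **Last checks:** Depth showed the tube's top at about 113 mm, where it should be when home. The arms lined up within about 1° of one click on, with the empty arm at the pointer. The bystanders had moved 0.5 mm or less, and the gripper was clear of everything.
- **Pads not felt:** I felt no clear click at the sprung pads, only about 1 N. I judged the tube home from the hard stop and its top height.

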